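# Pull the axle clip off a trolley wheel with the hooked pick

### The job

The trolley wheel on the bench is held on its upright axle by a yellow sprung wire clip. Take the blue-handled hooked pick, drop its hook into the clip's pull loop and draw the clip sideways out of its groove until all of it is well clear of the axle, without touching the clip with the gripper. Leave the clip lying on the wheel or the bench, and lay the pick back down on the bench top.

Things in the scene. Friction and masses are not known exactly. Their poses are not given: they have to be found in the camera images.
- pick: Loose hooked pick, 0.14 kg, on the bench beside an amber screwdriver and a chisel. Blue handle with black bands, 90 long x 24 wide x 34 high; origin: centre of its underside; x along it towards the hook, z up. A steel shank 6 thick runs on at z = 26 and at x = 90 bends straight down; its tip ends at z = 3. Grasp the handle's middle across y, from above.
- pick_tip (a point): Tip of the pick's hook, at x = 90, z = 3 (mm) in the pick's frame; axes as the pick's. The hook is a straight pin 6 thick, free for 20 above the tip.
- clip: Yellow wire clip, wire 5 thick, 62 long x 39 wide, 0.06 kg, in the axle's groove. Origin: ring centre (on the axle) at its underside, 42 above the bench. x: its open side with two sprung arms; pull loop at -x. Drawn along its own -x (loop leading) it snaps out after about 8 mm at 4 to 9 N, then slides loose on the wheel. It may turn on the axle; it cannot go up or to +x.
- clip_loop (a point): Middle of the clip's pull loop, which is bent up to stand clear of the wheel: x = -29, z = 14 mm in the clip's frame; axes as the clip's. Seen from above its opening is 27 along x by 29 along y. The loop's bar is 11.5 to 16.5 above the wheel's flat face (= the clip's underside). A hook tip about 5 above that face hooks the bar and drags on nothing.
- axle (a point): Axis of the upright steel axle, 45 mm above the bench at the groove. Fixed; z up. Groove neck 18 thick, head above it 25 thick with its top at 61. The wheel (black tyre, red centre, 120 across, flat top 42 above the bench) lies on a 130 x 130 x 10 base plate; none of these move.

How it is judged:
By the outcome, as a careful person would: the job done as asked, in the order asked, and still so for the second after the job is handed in, with the robot touching nothing.
It also fails if it takes over 48 s, if anything falls off the work surface, if the arm or the gripper's body presses on something with over 40 N, if the wrist force passes 120 N, or if a joint passes its speed limit or range.

### The arm

A 7-joint arm with a two-finger parallel gripper is mounted at the origin on a cart in front of the work surface, level with it; the furniture and walls round the work are solid. World frame = base frame: x ahead of the robot, y to its left, z up, the work surface at z = 0. Lengths are in mm, angles in rad, forces in N, time in s.
With the tool pointing down it reaches from about 425 to 950 mm from the base axis. Payload 4.7 kg.
Tool frame: the origin (TCP) lies at the centre of the arm's flange, where the gripper is bolted on; the fingertips stand 182 mm ahead of it and the grasp point (between the pads) lies 164 mm ahead of it (env.tcp_to_grasp is the distance from the TCP to the grasp point, in mm); z points along the fingers, y is the direction in which the jaws open and shut (so a half turn about z gives the same grasp; the last joint's range is limited). The gripper opens to 87 mm and grips with 3 to 60 N. Pads are 19 mm wide; open, the fingers measure 117 mm over their backs; the gripper's body (75 mm by 190 mm) begins 51 mm behind the grasp point.
Start: joints at [1.271, 0.469, -0.049, 1.532, 0.024, 1.141, -0.082], TCP at [180.6, -650.395, 404.773] pointing down, gripper open.
Joint ranges: [-2.59, 2.59], [-0.33, 1.99], [-1.39, 1.29], [0.1, 2.45], [-1.04, 4.18], [0.21, 1.99], [-2.66, 2.66]. Speed limits (rad/s): [2.57, 2.57, 3.14, 3.14, 3.14, 3.14, 3.14].

### API

Orientations are given as a 3x3 rotation matrix whose columns are the frame's x, y, z axes.
In Python, from plant import telemetry, imaging, finish_job, env gives the robot as it stands.
- The arm moves only by the shell command python3 -m crank 'ROWS' [FORCE]. ROWS is a JSON object of lists of equal length, an entry for each row: "claw": the closure in counts, from 0 (fully open) to 255 (shut); "travel": the shift along the tool's x, y, z in m, a list of three; "delta_rot": the turn, a rotation vector about the tool's x, y, z in degrees, a list of three. In form: {"claw": [claw, ...], "travel": [[tx, ty, tz], ...], "delta_rot": [[wx, wy, wz], ...]}. A call has 1 to 8 rows; each row shifts and turns the commanded pose from where the row before left it, along the tool's axes as they then stand; what a row does not reach is not made up. A row lasts 1/8 s, in which the tool goes at most 62.5 mm and 10.7 degrees, less where a joint would pass 70% of its speed; a pose out of reach is approached as far as the arm can. A call with a gripper value outside its range is refused whole. The fingers move at their own pace and stop on an object; FORCE is the grip in N (left out, the last holds). Time passes only in rows, so rows that do not move let the fingers close. It gives the time, the measured TCP pose, the force and the opening at its end, in the units of the state.
- telemetry.state(): the state, without advancing time (a new reading comes with each control period).
- imaging.get_image(name): name is "scene" or "top" or "wrist"; returns the picture (420x560x3 uint8, red, green, blue); there is no depth.
- imaging.camera_info(name): a dict with "mtx" (3x3 intrinsics, pixels), "cam_to_world" (4x4, takes a point from camera to world coordinates); the wrist camera has in their place "T_tool_cam" (4x4, takes a point from camera to tool coordinates, whose origin is the TCP and whose axes are the flange's). Camera axes: x right, y down, z forward; pixel columns grow to the right and rows downward; lengths in mm; the calibration is good to about 2 mm. The wrist camera is an equidistant fisheye: a pixel r from the principal point sees the ray r / f radians off the axis. A picture is of the moment at which its call begins: read the wrist's pose just before it. camera_info takes no time and is no camera call.
- finish_job(): hands the job in, once; it reports no verdict.
The state is a dict: "time": time; "q": joint angles; "dq": joint speeds; "joint_torque": joint torques, N m; "tool_pos": TCP position; "tcp_rot": TCP orientation; "ft_force": force on the tool from outside, world axes, zero at the start; "torque": the same for the moment, N m; "grip_width": opening from 0.0 (shut) to 1.0 (fully open).
Only numpy, scipy, OpenCV 4.12 (cv2) and the standard library are available. Lean on these libraries where they do the work, as an engineer would, in place of code of your own. Each camera call takes 0.05 s, during which the arm holds its last target. There are 200 camera calls.

## Working session

There is one attempt and no reset: what is moved stays moved. The work goes in short steps, Python scripts to look and compute and a shell command to move; the robot and the scene stay as the last step left them, time stands still between calls to the robot, and variables do not carry over. Pictures are saved under pics/ and viewed, about 8 in all and at most 12, crops included, and the job is handed in when it is done.

```bash
ls; mkdir -p pics; python3 - <<'E'
from plant import telemetry, imaging, env
import cv2, numpy as np
s=telemetry.state(); print(s['time'],s['tool_pos'],np.round(s['tcp_rot'],3).tolist(),s['ft_force'],s['grip_width'])
for n in ('top','scene'):
    cv2.imwrite(f'pics/{n}0.png',imaging.get_image(n)[...,::-1]); i=imaging.camera_info(n); print(n,np.round(i['mtx'],1).tolist(),np.round(i['cam_to_world'],3).tolist())
print(imaging.camera_info('wrist'))
E
```

```text
pics
0.0 [ 180.53761777 -650.15924321  403.69098532] [[0.964, 0.268, -0.001], [0.268, -0.964, 0.002], [-0.0, -0.002, -1.0]] [0.92771422 0.22390275 0.30996363] 1.0010533329600704
top [[524.4, 0.0, 283.7], [0.0, 524.4, 217.3], [0.0, 0.0, 1.0]] [[0.023, -0.986, 0.167, 401.28], [-1.0, -0.025, -0.01, -25.219], [0.014, -0.166, -0.986, 904.658], [0.0, 0.0, 0.0, 1.0]]
scene [[392.4, 0.0, 280.8], [0.0, 392.4, 206.4], [0.0, 0.0, 1.0]] [[-0.665, -0.489, 0.565, 64.541], [-0.747, 0.431, -0.506, 398.001], [0.004, -0.758, -0.652, 624.335], [0.0, 0.0, 0.0, 1.0]]
{'mtx': array([[325.1922621 ,   0.        , 275.04168237],
       [  0.        , 325.1922621 , 214.69176533],
       [  0.        ,   0.        ,   1.        ]]), 'T_tool_cam': array([[-7.96365777e-04, -9.56286216e-01, -2.92431256e-01,
         8.08606819e+01],
       [ 9.99997576e-01, -1.61256550e-04, -2.19592269e-03,
         1.45469305e+00],
       [ 2.05277415e-03, -2.92432296e-01,  9.56284026e-01,
         1.99816541e+01],
       [ 0.00000000e+00,  0.00000000e+00,  0.00000000e+00,
         1.00000000e+00]])}
```

View pics/top0.png

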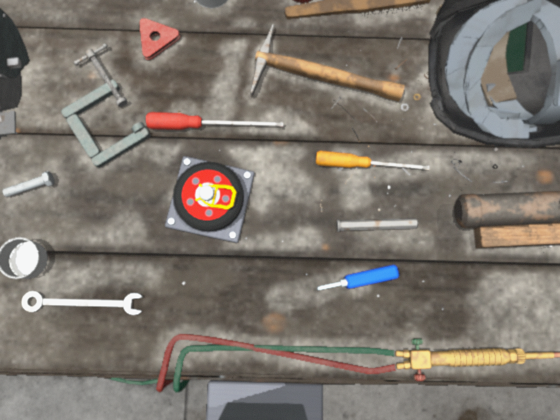

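View pics/scene0.png

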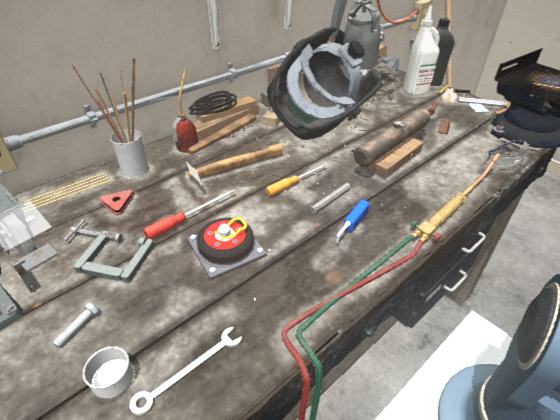

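The top view shows the pick with its handle at about (372,277) and its hook at about (320,288). The wheel is at (208,195), with the clip loop to its right at about (228,198). Next I zoom in on both for accuracy.

```bash
cat > h.py <<'E'
import numpy as np, cv2
from plant import imaging, telemetry
def proj(n,u,v,z):
    i=imaging.camera_info(n); M=np.array(i['cam_to_world']); d=M[:3,:3]@np.linalg.solve(i['mtx'],[u,v,1]); o=M[:3,3]
    return (o+d*(z-o[2])/d[2]).round(1)
def wproj(u,v,z,s):
    i=imaging.camera_info('wrist'); K=i['mtx']; T=np.array(i['T_tool_cam']); a=np.array([(u-K[0,2])/K[0,0],(v-K[1,2])/K[1,1]]); r=np.linalg.norm(a)
    dc=np.r_[a/r*np.sin(r),np.cos(r)]; R=np.array(s['tcp_rot']); d=R@T[:3,:3]@dc; o=R@T[:3,3]+s['tool_pos']
    return (o+d*(z-o[2])/d[2]).round(1)
E
python3 - <<'E'
from h import *
im=cv2.imread('pics/top0.png')
a=cv2.resize(im[150:250,160:260],None,fx=4,fy=4,interpolation=cv2.INTER_CUBIC); b=cv2.resize(im[230:330,310:410],None,fx=4,fy=4,interpolation=cv2.INTER_CUBIC)
cv2.imwrite('pics/crop1.png',np.hstack([a,b]))
E
```

```text
(no output)
```

View pics/crop1.png

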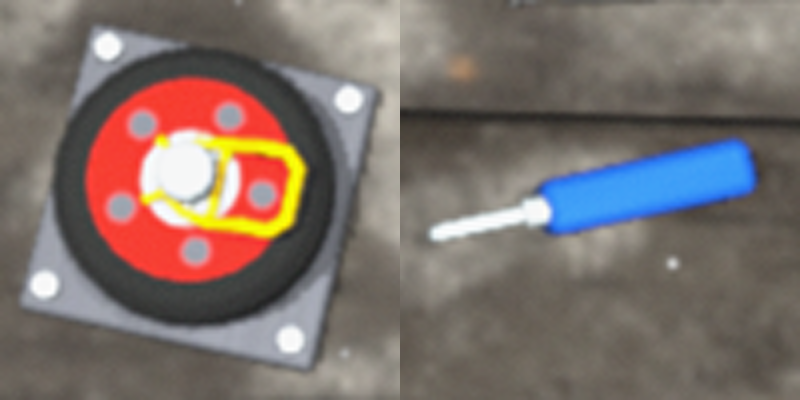

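The crop shows the wheel centre at (195,187), the axle head at (186,170) and the loop opening at about (258,186). The handle ends are at (547,208) and (750,165), and the bend over the hook is at (435,233).

```bash
python3 - <<'E'
from h import *
f=lambda u,v,z:proj('top',160+u/4,150+v/4,z); g=lambda u,v,z:proj('top',310+(u-400)/4,230+v/4,z)
w=f(195,187,42);a=f(186,170,61);l=f(258,186,56);e=f(298,192,56)
A=g(547,208,28);B=g(752,165,28);T=g(435,233,26)
print('wheel',w,'axle',a,'loop',l,'bar',e,'dist',np.linalg.norm((l-a)[:2]),'ang',np.degrees(np.arctan2(*(l-a)[1::-1])))
print('handle',A,B,np.linalg.norm(A-B),'mid',(A+B)/2,'tip',T,np.linalg.norm(T-(A+B)/2),'ang',np.degrees(np.arctan2(*(A-B)[1::-1])),np.degrees(np.arctan2(*(T-B)[1::-1])))
s=telemetry.state();R=s['tcp_rot'];print('grasp offs in tool',R.T@((A+B)/2-s['tool_pos']))
E
```

```text
wheel [578.9  92.3  42. ] axle [582.   93.7  61. ] loop [577.1  64.4  56. ] bar [575.   47.9  56. ] dist 29.706901555025887 ang -99.49402988575885
handle [ 443.1 -141.7   28. ] [ 463.  -227.5   28. ] 88.07752267179181 mid [ 453.05 -184.6    28.  ] tip [431.7 -95.4  26. ] 91.74128023959551 ang 103.05800244673775 103.32993499473463
grasp offs in tool [ 387.19100604 -375.07561293  376.42523303]
```

```bash
python3 -m crank '{"claw":[0,0,0,0,0,0,0,0],"travel":[[0.043,-0.0417,0],[0.043,-0.0417,0],[0.043,-0.0417,0],[0.043,-0.0417,0],[0.043,-0.0417,0],[0.043,-0.0417,0],[0.043,-0.0417,0],[0.043,-0.0417,0]],"delta_rot":[[0,0,0],[0,0,0],[0,0,0],[0,0,0],[0,0,0],[0,0,0],[0,0,0],[0,0,0]]}' 
python3 -m crank '{"claw":[0,0,0,0,0,0,0,0],"travel":[[0.043,-0.0417,0.02],[0,0,0.02],[0,0,0.02],[0,0,0.02],[0,0,0.02],[0,0,0],[0,0,0],[0,0,0]],"delta_rot":[[0,0,0],[0,0,-10.5],[0,0,-10.5],[0,0,-10.5],[0,0,-10.5],[0,0,-10.5],[0,0,-10.5],[0,0,-10.5]]}'
python3 -m crank '{"claw":[0,0],"travel":[[0,0,0],[0,0,0]],"delta_rot":[[0,0,-10],[0,0,-4.2]]}'
python3 - <<'E'
from h import *
s=telemetry.state(); cv2.imwrite('pics/w1.png',imaging.get_image('wrist')[...,::-1]); np.save('s1.npy',s,allow_pickle=True)
R=s['tcp_rot'];print(s['time'],s['q'],'azim x',np.degrees(np.arctan2(R[1,0],R[0,0])),R[2],'off',R.T@(np.array([453,-184.6,24])-s['tool_pos']),s['ft_force'])
E
```

```text
time: 1.1
tool_pos: [423.3, -235.1, 404.7]
tcp_rot: [[0.964, 0.267, -0.0], [0.267, -0.964, -0.0], [-0.0, 0.0, -1.0]]
ft_force: [1.0, -0.6, -1.0]
grip_width: 0.997
time: 2.1
tool_pos: [452.6, -185.8, 304.6]
tcp_rot: [[0.011, 1.0, -0.001], [1.0, -0.011, 0.0], [0.0, -0.001, -1.0]]
ft_force: [1.4, -0.3, -0.3]
grip_width: 1.001
time: 2.35
tool_pos: [452.6, -185.9, 304.7]
tcp_rot: [[-0.231, 0.973, -0.001], [0.973, 0.231, 0.0], [0.0, -0.0, -1.0]]
ft_force: [0.6, 0.5, -0.1]
grip_width: 1.001
2.35 [ 0.81288079  0.35574675 -0.61539697  2.04180466  0.27689629  0.82521968
  0.27037316] azim x 103.36936959029136 [ 4.66261034e-04 -4.41142764e-04 -9.99999794e-01] off [  1.04427184   0.85743378 280.67032635] [ 0.61719185  0.50353051 -0.10189955]
```

View pics/w1.png

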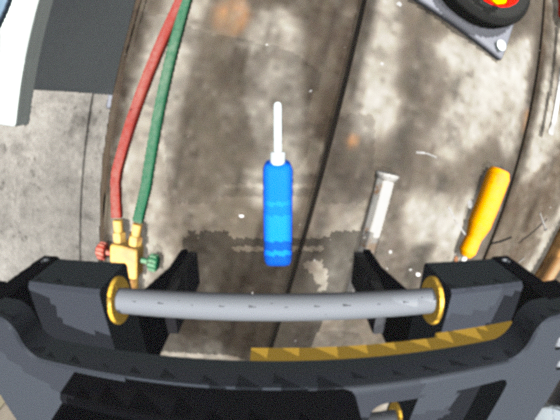

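The wrist view shows the pick in line with the tool. The handle runs from (278,161) to (278,266) and the bend is at (277,104). The green valve knob is at (157,262) and the chisel at (378,215).

```bash
python3 - <<'E'
from h import *
s=np.load('s1.npy',allow_pickle=True).item();R=s['tcp_rot']
for n,u,v,z in (('front',278,161,30),('back',278,266,30),('L',264,215,17),('Rr',292,215,17),('bend',277,104,28),('knob',158,262,15),('chisel',372,225,10)):
    p=wproj(u,v,z,s); print(n,p,(R.T@(p-s['tool_pos'])).round(1))
E
```

```text
front [ 444.4 -140.5   30. ] [ 45.9   2.7 274.7]
back [ 465.5 -228.6   30. ] [-44.7   2.8 274.6]
L [ 444.  -190.3   17. ] [ -2.4  -9.2 287.7]
Rr [ 467.4 -184.7   17. ] [ -2.4  14.8 287.7]
bend [433.2 -97.   28. ] [ 90.9   1.8 276.7]
knob [ 355.2 -260.3   15. ] [ -50.  -111.8  289.7]
chisel [ 542.6 -179.    10. ] [-14.2  89.3 294.6]
```

```bash
python3 -m crank '{"claw":[0,0,0,0,0],"travel":[[0.0005,0.0022,0.029],[0,0,0.03],[0,0,0.03],[0,0,0.0285],[0,0,0]],"delta_rot":[[0,0,0],[0,0,0],[0,0,0],[0,0,0],[0,0,0]]}' 
python3 -m crank '{"claw":[255,255,255,255,255,255,255,255],"travel":[[0,0,0],[0,0,0],[0,0,0],[0,0,0],[0,0,0],[0,0,0],[0,0,0],[0,0,0]],"delta_rot":[[0,0,0],[0,0,0],[0,0,0],[0,0,0],[0,0,0],[0,0,0],[0,0,0],[0,0,0]]}' 40
```

```text
time: 3.02
tool_pos: [453.9, -184.5, 185.8]
tcp_rot: [[-0.228, 0.974, -0.004], [0.974, 0.228, 0.002], [0.003, -0.004, -1.0]]
ft_force: [-0.1, 0.0, 0.4]
grip_width: 0.996
time: 4.03
tool_pos: [454.8, -184.8, 187.4]
tcp_rot: [[-0.229, 0.974, -0.0], [0.974, 0.229, -0.0], [-0.0, -0.0, -1.0]]
ft_force: [-0.4, -1.0, -0.2]
grip_width: 0.276
```

```bash
python3 -m crank '{"claw":[255,255,255,255,255,255,255],"travel":[[0,0,-0.02],[0,0,-0.035],[0,0,-0.035],[0,0,0],[0,0,0],[0,0,0],[0,0,0]],"delta_rot":[[0,0,0],[0,0,0],[0,0,0],[0,0,7],[0,0,7],[0,0,7],[0,0,0]]}' 
python3 -m crank '{"claw":[255,255,255,255,255,255,255,255],"travel":[[0.0248,0.0123,0],[0.0248,0.0123,0],[0.0248,0.0123,0],[0.0248,0.0123,0],[0.0248,0.0123,0],[0.0248,0.0123,0],[0.0248,0.0123,0],[0,0,0]],"delta_rot":[[0,0,0],[0,0,0],[0,0,0],[0,0,0],[0,0,0],[0,0,0],[0,0,0],[0,0,0]]}'
python3 - <<'E'
from h import *
s=telemetry.state(); np.save('s2.npy',s,allow_pickle=True)
w=imaging.get_image('wrist')[...,::-1];t=imaging.get_image('top')[...,::-1]
cv2.imwrite('pics/w2f.png',w);cv2.imwrite('pics/t2f.png',t)
a=cv2.resize(w[0:200,175:375],(600,600),interpolation=cv2.INTER_CUBIC)
b=cv2.resize(t[130:330,170:237],(200,600),interpolation=cv2.INTER_CUBIC)
cv2.imwrite('pics/m2.png',np.hstack([a,b]))
R=s['tcp_rot'];print(s['time'],'azim x',np.degrees(np.arctan2(R[1,0],R[0,0])),s['tool_pos'],'tip',s['tool_pos']+R@[90,0,184.4])
E
```

```text
time: 4.9
tool_pos: [454.6, -184.6, 277.2]
tcp_rot: [[0.134, 0.991, -0.001], [0.991, -0.134, -0.0], [-0.0, -0.001, -1.0]]
ft_force: [-0.4, -0.6, -1.7]
grip_width: 0.272
time: 5.9
tool_pos: [564.4, -22.1, 277.4]
tcp_rot: [[0.13, 0.992, 0.001], [0.992, -0.13, 0.002], [0.002, 0.0, -1.0]]
ft_force: [-0.5, 0.4, -1.0]
grip_width: 0.276
5.9 azim x 82.55246126526066 [564.36246397 -22.05415455 277.36437284] tip [576.16182872  67.52293471  93.13603607]
```

View pics/m2.png

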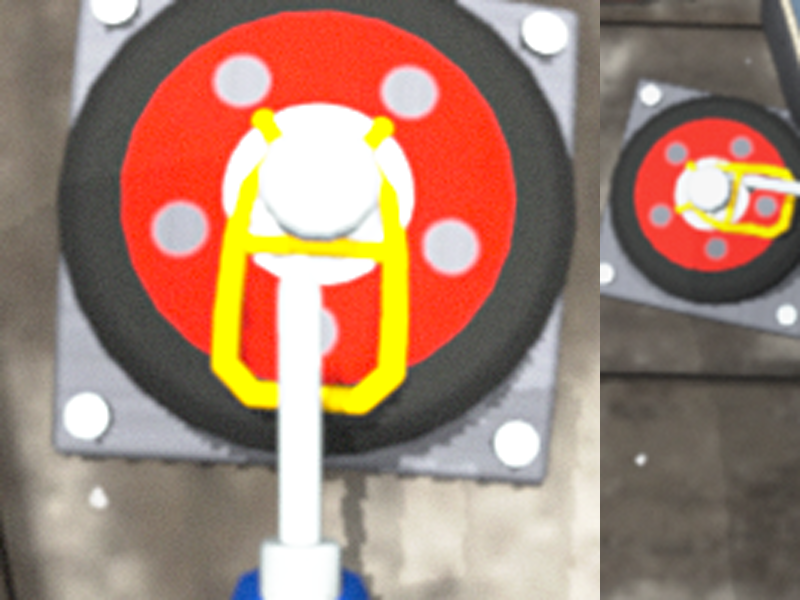

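The wrist crop shows the axle head at about (320,172) and the clip's end bar centred at (312,397). The side bars are at u=230 and 394, the crossbar at v=247, and the hook bend at (300,275) sits above it.

```bash
python3 - <<'E'
from h import *
s=np.load('s2.npy',allow_pickle=True).item();R=s['tcp_rot']
for n,u,v,z in (('head',320,174,61),('endbar',312,397,56),('L',230,335,56),('R',394,335,56),('crossbar',316,247,45),('crossbar56',316,247,56),('wheel',318,205,42),('hook',300,270,117)):
    p=wproj(175+u/3,v/3,z,s); print(n,p,(R.T@(p-s['tool_pos'])).round(1))
E
```

```text
head [584.3  93.3  61. ] [116.6   4.7 216.6]
endbar [576.8  48.3  56. ] [ 71.    3.1 221.5]
L [562.   63.2  56. ] [ 83.8 -13.5 221.5]
R [595.1  59.   56. ] [ 83.9  19.9 221.5]
crossbar [582.   80.2  45. ] [103.2   4.1 232.6]
crossbar56 [581.7  79.   56. ] [102.    4.  221.6]
wheel [583.8  89.9  42. ] [113.1   4.6 235.6]
hook [577.2  69.1 117. ] [ 91.7   0.8 160.5]
```

```bash
python3 -m crank '{"claw":[255,255,255,255,255,255],"travel":[[-0.003,0.0025,0],[0,0,0.012],[0,0,0.012],[0,0,0.012],[0,0,0.01],[0,0,0]],"delta_rot":[[0,0,0],[0,0,0],[0,0,0],[0,0,0],[0,0,0],[0,0,0]]}'
python3 - <<'E'
from h import *
w=imaging.get_image('wrist')[...,::-1];t=imaging.get_image('scene')[...,::-1]
a=cv2.resize(w[0:150,200:350],(400,400),interpolation=cv2.INTER_CUBIC)
b=cv2.resize(t[190:290,175:275],(400,400),interpolation=cv2.INTER_CUBIC)
cv2.imwrite('pics/m3.png',np.hstack([a,b]))
E
```

```text
time: 6.75
tool_pos: [565.3, -27.7, 230.3]
tcp_rot: [[0.135, 0.991, -0.002], [0.991, -0.135, 0.0], [-0.0, -0.002, -1.0]]
ft_force: [0.7, -0.2, -1.6]
grip_width: 0.267
```

View pics/m3.png

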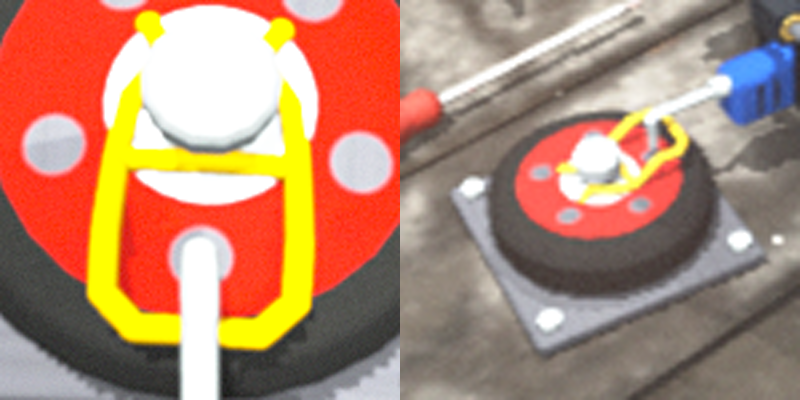

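The wrist crop has the hook bend at (200,250), centred in the loop. The scene crop shows the pin inside the loop just above the wheel, with no contact force. Next I pull along tool -x.

```bash
python3 -m crank '{"claw":[255,255,255,255],"travel":[[-0.005,0,0],[-0.004,0,0],[-0.004,0,0],[-0.003,0,0]],"delta_rot":[[0,0,0],[0,0,0],[0,0,0],[0,0,0]]}' 60
python3 -m crank '{"claw":[255,255,255,255],"travel":[[-0.003,0,0],[-0.003,0,0],[-0.003,0,0],[-0.003,0,0]],"delta_rot":[[0,0,0],[0,0,0],[0,0,0],[0,0,0]]}'
python3 -m crank '{"claw":[255,255,255,255,255,255,255,255],"travel":[[-0.004,0,0],[-0.004,0,0],[-0.004,0,0],[-0.004,0,0],[-0.004,0,0],[-0.004,0,0],[-0.004,0,0],[0,0,0]],"delta_rot":[[0,0,0],[0,0,0],[0,0,0],[0,0,0],[0,0,0],[0,0,0],[0,0,0],[0,0,0]]}'
python3 - <<'E'
from h import *
w=imaging.get_image('wrist')[...,::-1];t=imaging.get_image('scene')[...,::-1]
a=cv2.resize(w[0:200,175:375],(400,400),interpolation=cv2.INTER_CUBIC)
b=cv2.resize(t[190:290,175:275],(400,400),interpolation=cv2.INTER_CUBIC)
cv2.imwrite('pics/m4.png',np.hstack([a,b]))
E
```

```text
time: 7.35
tool_pos: [563.6, -43.3, 231.6]
tcp_rot: [[0.135, 0.991, 0.0], [0.991, -0.135, 0.001], [0.001, 0.0, -1.0]]
ft_force: [0.2, 1.1, -1.8]
grip_width: 0.273
time: 7.85
tool_pos: [561.9, -55.9, 231.5]
tcp_rot: [[0.136, 0.991, -0.0], [0.991, -0.136, -0.0], [-0.0, 0.0, -1.0]]
ft_force: [-0.7, -0.5, -1.4]
grip_width: 0.273
time: 8.85
tool_pos: [558.1, -83.8, 231.4]
tcp_rot: [[0.136, 0.991, -0.0], [0.991, -0.136, -0.0], [-0.0, -0.0, -1.0]]
ft_force: [-0.3, 0.2, -1.1]
grip_width: 0.27
```

View pics/m4.png

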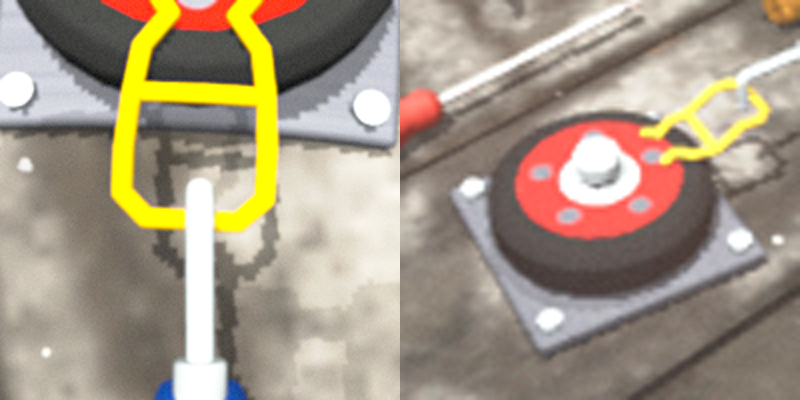

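The clip is out: its arms are past the axle at scene crop (650,140), and it overhangs the wheel edge with the loop still on the hook. I draw it further so it comes to rest well away.

```bash
python3 -m crank '{"claw":[255,255,255,255,255,255,255,255],"travel":[[-0.006,0,0],[-0.008,0,0],[-0.008,0,0],[-0.008,0,0],[-0.008,0,0],[-0.008,0,0],[-0.004,0,0],[0,0,0]],"delta_rot":[[0,0,0],[0,0,0],[0,0,0],[0,0,0],[0,0,0],[0,0,0],[0,0,0],[0,0,0]]}'
python3 - <<'E'
from h import *
w=imaging.get_image('wrist')[...,::-1];t=imaging.get_image('scene')[...,::-1]
a=cv2.resize(w[0:200,175:375],(400,400),interpolation=cv2.INTER_CUBIC)
b=cv2.resize(t[170:290,175:295],(400,400),interpolation=cv2.INTER_CUBIC)
cv2.imwrite('pics/m5.png',np.hstack([a,b]))
E
```

```text
time: 9.95
tool_pos: [551.3, -133.1, 231.5]
tcp_rot: [[0.136, 0.991, 0.0], [0.991, -0.136, -0.0], [-0.0, 0.0, -1.0]]
ft_force: [0.0, 0.2, -2.0]
grip_width: 0.272
```

View pics/m5.png

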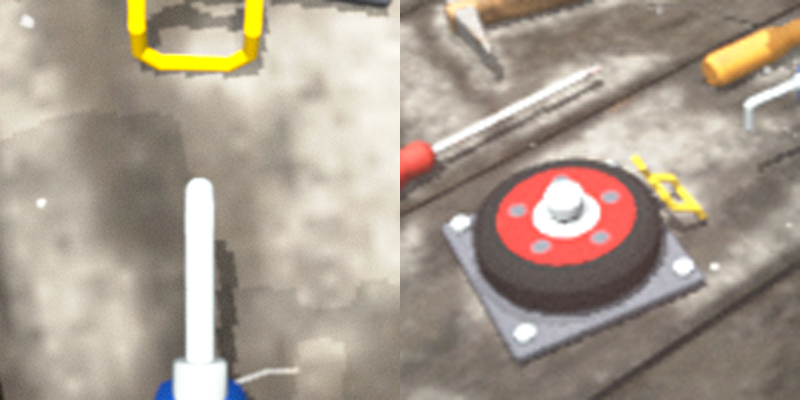

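The clip has dropped off the wheel edge. Its loop is on the bench, with the end bar at wrist crop (200,62), but the arms lean on the tyre. I'll hook the loop again and draw it out so it lies flat, working out the bar position first.

```bash
python3 - <<'E'
from h import *
s=telemetry.state();R=s['tcp_rot']
for z in (3,10):
  for u,v in ((200,62),(138,25),(258,25)):
    p=wproj(175+u/2,v/2,z,s); print(z,p,(R.T@(p-s['tool_pos'])).round(1))
E
python3 -m crank '{"claw":[255,255,255,255],"travel":[[0,0,-0.02],[0.025,0,-0.02],[0.03,0,0],[0,0,0]],"delta_rot":[[0,0,0],[0,0,0],[0,0,0],[0,0,0]]}'
python3 - <<'E'
from h import *
s=telemetry.state(); np.save('s3.npy',s,allow_pickle=True)
w=imaging.get_image('wrist')[...,::-1];t=imaging.get_image('scene')[...,::-1]
a=cv2.resize(w[0:200,175:375],(400,400),interpolation=cv2.INTER_CUBIC)
b=cv2.resize(t[190:270,215:295],(400,400),interpolation=cv2.INTER_CUBIC)
cv2.imwrite('pics/m6.png',np.hstack([a,b]))
E
```

```text
3 [570.6   3.2   3. ] [137.    0.7 228.5]
3 [552.9  19.2   3. ] [150.5 -19.  228.5]
3 [590.7  13.9   3. ] [150.3  19.2 228.5]
10 [570.4   1.3  10. ] [135.1   0.8 221.5]
10 [553.3  16.7  10. ] [148.1 -18.3 221.5]
10 [589.8  11.6  10. ] [147.9  18.6 221.5]
time: 10.55
tool_pos: [559.5, -73.3, 273.9]
tcp_rot: [[0.129, 0.992, 0.004], [0.992, -0.129, 0.002], [0.002, 0.004, -1.0]]
ft_force: [-0.3, 0.4, -1.7]
grip_width: 0.271
```

View pics/m6.png

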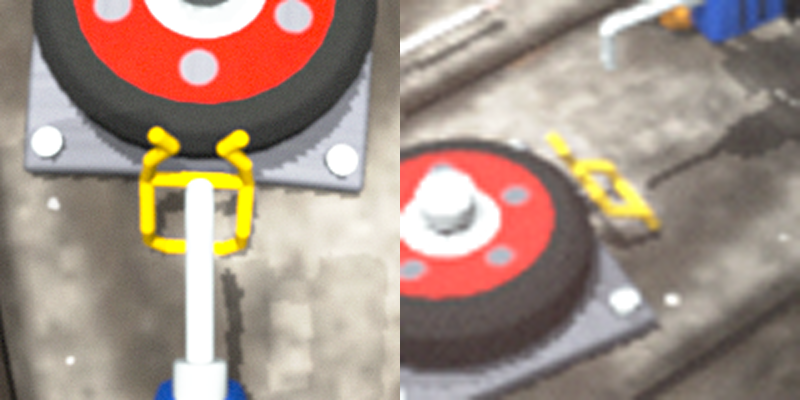

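```bash
python3 - <<'E'
from h import *
s=np.load('s3.npy',allow_pickle=True).item();R=s['tcp_rot']
for n,u,v,z in (('end',200,248,3),('end',200,248,8),('cross',200,178,20),('cross',200,178,28),('L',149,215,12),('R',245,215,12),('tips',198,140,35),('tyre',200,150,42),('hook',200,188,115)):
    p=wproj(175+u/2,v/2,z,s); print(n,p,(R.T@(p-s['tool_pos'])).round(1))
print(s['tool_pos'],telemetry.state()['tool_pos'])
E
```

```text
end [570.9   1.8   3. ] [ 75.3   0.7 271. ]
end [570.9   1.9   8. ] [ 75.4   0.7 266. ]
cross [574.1  27.1  20. ] [100.8   0.7 254.1]
cross [574.   26.4  28. ] [100.1   0.7 246.1]
L [553.9  16.7  12. ] [ 87.9 -18.1 262. ]
R [588.8  12.1  12. ] [ 87.8  17.1 262.1]
tips [574.9  38.7  35. ] [112.5   0.  239.1]
tyre [575.   34.2  42. ] [108.    0.7 232.1]
hook [572.5  16.1 115. ] [ 89.9   0.8 159.1]
[559.52370772 -73.2965693  273.85775409] [559.04901229 -76.89359752 272.68885455]
```

```bash
python3 -m crank '{"claw":[255,255,255,255,255,255,255],"travel":[[0.0015,0,0.01],[0,0,0.02],[0,0,0.02],[0,0,0.015],[0,0,0.01],[0,0,0.0085],[0,0,0]],"delta_rot":[[0,0,0],[0,0,0],[0,0,0],[0,0,0],[0,0,0],[0,0,0],[0,0,0]]}'
python3 -m crank '{"claw":[255,255],"travel":[[0,0,0],[-0.004,0,0]],"delta_rot":[[0,0,0],[0,0,0]]}'
```

```text
time: 11.52
tool_pos: [559.3, -76.7, 187.9]
tcp_rot: [[0.135, 0.991, 0.001], [0.991, -0.135, -0.0], [0.0, 0.001, -1.0]]
ft_force: [-0.1, 0.3, -2.3]
grip_width: 0.27
time: 11.78
tool_pos: [558.6, -80.6, 188.2]
tcp_rot: [[0.135, 0.991, 0.001], [0.991, -0.135, 0.0], [0.0, 0.001, -1.0]]
ft_force: [0.6, 0.2, -1.4]
grip_width: 0.266
```

```bash
python3 - <<'E'
from h import *
for p in ((337,220),(337,230),(417,220),(417,230)): print(proj('top',*p,8))
for p in ((428,168),(316,153),(316,166)): print('amber',proj('top',*p,10))
t=imaging.get_image('scene')[...,::-1]
cv2.imwrite('pics/m7.png',cv2.resize(t[130:290,190:390],(750,600),interpolation=cv2.INTER_CUBIC))
E
```

```text
[ 550.5 -127.1    8. ]
[ 533.  -127.2    8. ]
[ 554.1 -266.4    8. ]
[ 536.5 -266.1    8. ]
amber [ 647.3 -287.2   10. ]
amber [669.4 -88.9  10. ]
amber [645.7 -89.2  10. ]
```

View pics/m7.png

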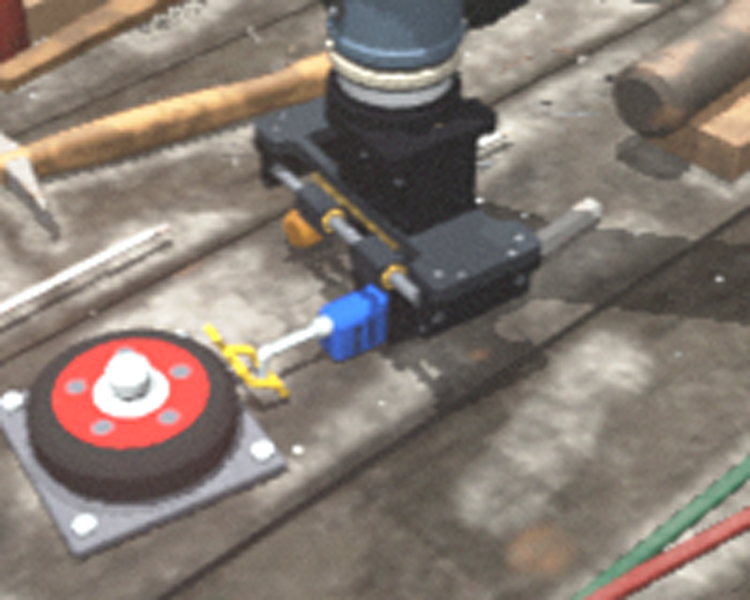

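The hook is inside the leaning loop at about (265,360), but the handle's back end almost meets the chisel. I'll lift, swing the handle round towards the robot, re-enter the loop and draw along world -y.

```bash
python3 -m crank '{"claw":[255,255,255,255,255,255,255,255],"travel":[[0.002,0,-0.01],[0,0,-0.025],[0,0,-0.025],[0,0,0],[0,0,0],[0,0,0],[0,0,0],[0,0,0]],"delta_rot":[[0,0,0],[0,0,0],[0,0,0],[0,0,9.25],[0,0,9.25],[0,0,9.25],[0,0,9.25],[0,0,0]]}'
python3 -m crank '{"claw":[255,255,255,255],"travel":[[-0.006,-0.018,0],[-0.006,-0.018,0],[-0.006,-0.0185,0],[0,0,0]],"delta_rot":[[0,0,0],[0,0,0],[0,0,0],[0,0,0]]}'
python3 - <<'E'
from h import *
s=telemetry.state(); np.save('s4.npy',s,allow_pickle=True);R=s['tcp_rot']
w=imaging.get_image('wrist')[...,::-1]
cv2.imwrite('pics/m8.png',cv2.resize(w[0:200,175:375],(600,600),interpolation=cv2.INTER_CUBIC))
print(s['tool_pos'],np.degrees(np.arctan2(R[1,0],R[0,0])),'tip',s['tool_pos']+R@[90,0,184.4])
E
```

```text
time: 12.82
tool_pos: [558.8, -78.4, 248.7]
tcp_rot: [[0.703, 0.711, 0.001], [0.711, -0.703, -0.0], [0.0, 0.001, -1.0]]
ft_force: [0.3, -0.5, -0.7]
grip_width: 0.265
time: 13.32
tool_pos: [506.5, -52.5, 248.2]
tcp_rot: [[0.702, 0.712, -0.001], [0.712, -0.702, 0.0], [-0.0, -0.0, -1.0]]
ft_force: [0.6, 0.3, -1.8]
grip_width: 0.274
[506.53163333 -52.48986522 248.23496601] 45.432501853007416 tip [569.58956929  11.63497651  63.80324046]
```

View pics/m8.png

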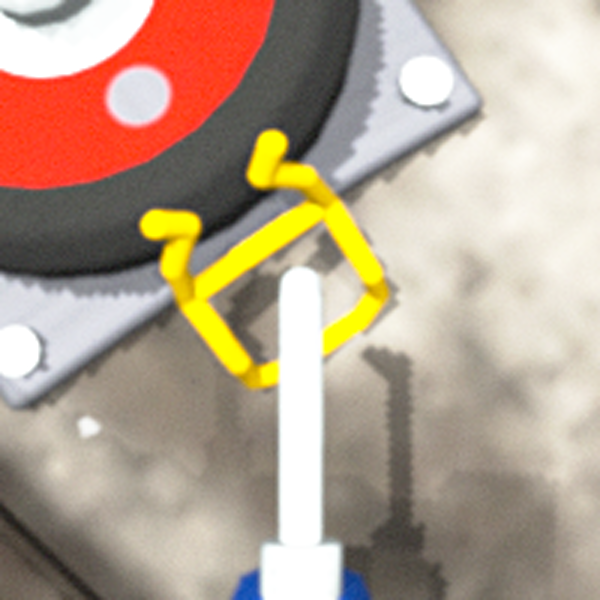

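The pin at (300,280) is over the loop opening, with the end bar near (320,350). I lower it and draw along world -y.

```bash
python3 -m crank '{"claw":[255,255,255,255,255,255],"travel":[[0,0,0.018],[0,0,0.017],[0,0,0.012],[0,0,0.008],[0,0,0.0053],[0,0,0]],"delta_rot":[[0,0,0],[0,0,0],[0,0,0],[0,0,0],[0,0,0],[0,0,0]]}'
python3 -m crank '{"claw":[255,255,255,255,255,255,255,255],"travel":[[-0.0036,0.0035,0],[-0.0036,0.0035,0],[-0.0036,0.0035,0],[-0.0036,0.0035,0],[-0.0036,0.0035,0],[-0.0036,0.0035,0],[-0.0036,0.0035,0],[-0.0036,0.0035,0]],"delta_rot":[[0,0,0],[0,0,0],[0,0,0],[0,0,0],[0,0,0],[0,0,0],[0,0,0],[0,0,0]]}'
python3 -m crank '{"claw":[255,255,255],"travel":[[-0.0036,0.0035,0],[-0.0036,0.0035,0],[0,0,0]],"delta_rot":[[0,0,0],[0,0,0],[0,0,0]]}'
python3 - <<'E'
from h import *
w=imaging.get_image('wrist')[...,::-1];t=imaging.get_image('scene')[...,::-1]
a=cv2.resize(w[0:200,175:375],(400,400),interpolation=cv2.INTER_CUBIC)
b=cv2.resize(t[180:290,190:300],(400,400),interpolation=cv2.INTER_CUBIC)
cv2.imwrite('pics/m9.png',np.hstack([a,b]))
E
```

```text
time: 14.12
tool_pos: [507.6, -53.1, 187.7]
tcp_rot: [[0.704, 0.71, 0.001], [0.71, -0.704, -0.0], [0.0, 0.0, -1.0]]
ft_force: [0.0, 0.1, -1.2]
grip_width: 0.273
time: 15.12
tool_pos: [507.0, -93.5, 187.7]
tcp_rot: [[0.704, 0.71, 0.0], [0.71, -0.704, 0.0], [0.0, 0.0, -1.0]]
ft_force: [0.1, 0.4, -1.0]
grip_width: 0.273
time: 15.5
tool_pos: [507.0, -103.9, 187.8]
tcp_rot: [[0.705, 0.709, 0.0], [0.709, -0.705, -0.0], [0.0, 0.001, -1.0]]
ft_force: [0.1, -0.8, 0.1]
grip_width: 0.271
```

View pics/m9.png

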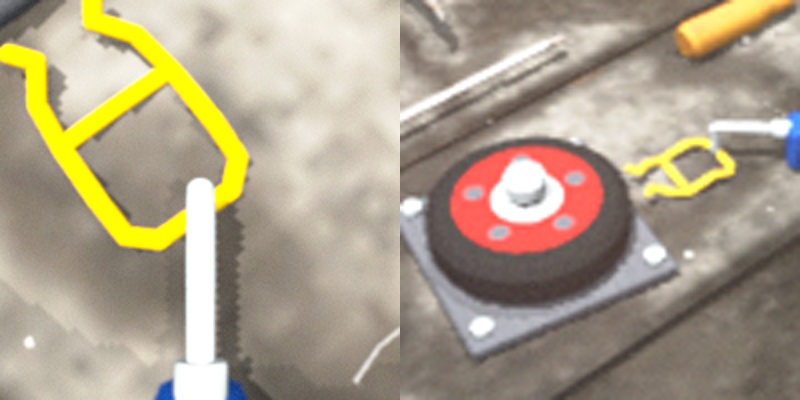

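The clip now lies flat on the bench, completely off the wheel. I lift the pick out, carry it to a clear spot and lay it down.

```bash
python3 -m crank '{"claw":[255,255,255,255,255,255,255],"travel":[[0.0015,-0.0015,0],[0,0,-0.01],[0,0,-0.02],[0,0,-0.02],[-0.0293,-0.011,0],[-0.0293,-0.011,0],[0,0,0]],"delta_rot":[[0,0,0],[0,0,0],[0,0,0],[0,0,0],[0,0,0],[0,0,0],[0,0,0]]}'
python3 -m crank '{"claw":[255,255,255,255,255,255],"travel":[[0,0,0.018],[0,0,0.018],[0,0,0.009],[0,0,0.0045],[0,0,0.001],[0,0,0]],"delta_rot":[[0,0,0],[0,0,0],[0,0,0],[0,0,0],[0,0,0],[0,0,0]]}'
```

```text
time: 16.48
tool_pos: [447.6, -128.4, 237.8]
tcp_rot: [[0.706, 0.708, -0.003], [0.708, -0.706, -0.001], [-0.003, -0.001, -1.0]]
ft_force: [0.4, -0.3, -2.2]
grip_width: 0.273
time: 17.23
tool_pos: [450.2, -127.3, 187.5]
tcp_rot: [[0.704, 0.71, 0.001], [0.71, -0.704, -0.0], [0.0, 0.001, -1.0]]
ft_force: [-0.2, -0.1, -2.6]
grip_width: 0.272
```

```bash
python3 -m crank '{"claw":[200,150,100,50,0,0,0,0],"travel":[[0,0,0],[0,0,0],[0,0,0],[0,0,0],[0,0,0],[0,0,0],[0,0,0],[0,0,0]],"delta_rot":[[0,0,0],[0,0,0],[0,0,0],[0,0,0],[0,0,0],[0,0,0],[0,0,0],[0,0,0]]}'
python3 -m crank '{"claw":[0,0,0,0,0,0,0],"travel":[[0,0,-0.02],[0,0,-0.03],[0,0,-0.05],[0,0,-0.05],[0,0,-0.04],[0,0,0],[0,0,0]],"delta_rot":[[0,0,0],[0,0,0],[0,0,0],[0,0,0],[0,0,0],[0,0,0],[0,0,0]]}'
python3 - <<'E'
from h import *
cv2.imwrite('pics/w10.png',np.hstack([cv2.resize(imaging.get_image(n)[...,::-1],(400,300),interpolation=cv2.INTER_AREA) for n in ('wrist','scene')]))
E
```

```text
time: 18.23
tool_pos: [450.0, -127.4, 187.2]
tcp_rot: [[0.704, 0.71, 0.0], [0.71, -0.704, -0.0], [-0.0, 0.0, -1.0]]
ft_force: [0.5, -0.2, 0.8]
grip_width: 0.96
time: 19.1
tool_pos: [449.4, -127.4, 376.5]
tcp_rot: [[0.705, 0.71, -0.001], [0.71, -0.705, 0.0], [-0.001, -0.001, -1.0]]
ft_force: [0.4, -0.2, 0.3]
grip_width: 1.0
```

The viewer's limit is reached, so I check the end state by colour segmentation instead.

```bash
python3 - <<'E'
from h import *
s=telemetry.state(); w=imaging.get_image('wrist')
h=cv2.cvtColor(w,cv2.COLOR_RGB2HSV)
def blob(lo,hi):
    n,l,st,c=cv2.connectedComponentsWithStats(cv2.inRange(h,lo,hi)); k=1+st[1:,4].argmax(); p=np.argwhere(l==k)[:,::-1]; return p,cv2.minAreaRect(p.astype(np.float32))
p,r=blob((100,150,80),(120,255,255)); q=cv2.boxPoints(r); print('handle',r,[wproj(*x,30,s) for x in q],wproj(*r[0],30,s))
p,r=blob((26,200,150),(34,255,255)); print('clip',len(p),r,wproj(*r[0],4,s)); a=np.array([wproj(*x,4,s) for x in p]); print(a.min(0),a.max(0),'min dist axle',np.hypot(*(a[:,:2]-[582,93]).T).min())
print(s['time'],s['grip_width'],s['ft_force'])
E
```

```text
handle ((277.0, 194.0), (24.0, 84.0), 0.0) [array([ 411. , -150.5,   30. ]), array([474.6, -87.5,  30. ]), array([ 491.6, -104.4,   30. ]), array([ 429.2, -168.6,   30. ])] [ 452.6 -126.8   30. ]
clip 724 ((282.0074157714844, 38.17573547363281), (58.96147155761719, 36.65742874145508), 50.710594177246094) [573.1 -13.    4. ]
[550.9 -45.6   4. ] [591.8  20.8   4. ] min dist axle 74.26708557631704
19.2 0.998572581306698 [ 0.00097444  0.48263606 -0.4324392 ]
```

```bash
python3 -c "from plant import finish_job; print(finish_job())"
```

```text
the job is handed in; nothing more can be done
None
```

The clip is off the axle and lying flat on the bench, the pick is back on the bench top, and the job is handed in. The last state reading before hand-in was at 19.2 s.

- **What I did:** I gripped the pick by its handle, lowered the hook into the pull loop and drew the clip out along its own -x. It dropped off the wheel edge and came to rest leaning on the tyre. I then turned the pick to keep its handle off the chisel, hooked the loop again and drew the clip flat onto the bench. Last, I laid the pick down in a clear spot and raised the open gripper. Only the hook touched the clip.
- **Last checks:**
  - The nearest part of the clip measures about 74 mm from the axle.
  - The pick's handle measures its full size, so it is lying upright, centred near (452, -127).
  - The gripper is fully open about 190 mm above where it released the pick. The wrist force readings never went above about 3 N.
- **What I could not check:** the viewer refused my final picture because its 12-picture limit was reached. The last checks therefore come from colour measurements in the wrist image. No measurements disagreed by more than about 4 mm.

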